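Lock the potter's index turntable in its hidden notch

ROBOT

A 6-joint arm with a two-finger parallel gripper is mounted at the origin on the work surface. World frame = base frame: x ahead of the robot, y to its left, z up, the work surface at z = 0. Lengths are in m, angles in degrees, forces in N, time in s.
With the tool pointing down it reaches from about 0.325 to 0.775 m from the base axis. Payload 9.3 kg.
Tool frame: the origin (TCP) lies on the centre line of the jaws, within the pads' length; the fingertips stand 14 mm ahead of it and the grasp point (between the pads) lies 5 mm behind it; z points along the fingers, y is the line along which they close (so a half turn about z gives the same grasp; the last joint's range is limited). The gripper opens to 85 mm and grips with 20 to 120 N. Pads are 22 mm wide; open, the fingers measure 114 mm over their backs; the gripper's body (76 mm by 85 mm) begins 54 mm behind the grasp point. The pads swing forward as they close: fully open they stand 13 mm farther back than shut.
Start: joints at [68.491, 14.817, 1.232, 76.415, 0, 81.257], TCP at [0.122, 0.536, 0.245] pointing down, gripper open.
Joint ranges: [-174.27, 174.27], [-52.1, 104.24], [-59.71, 78.15], [-110.17, 111.67], [-87.03, 83.33], [-180, 180]. Speed limits (degrees/s): [127.2, 127.2, 159.86, 180, 180, 180].

INTERFACE

Orientations are given as a 3x3 rotation matrix whose columns are the frame's x, y, z axes.
In Python, from plant import bot gives the robot as it stands. The module is installed in compiled form; this text tells all that it offers.
- The arm moves only by the tool send_rows, never from a script. Its argument "plan" is a list of rows, each a list of 7 numbers: the finger opening in cm, from 0 to 8.54, then the shift along the tool's x, y, z in cm, then the turn, a rotation vector about the tool's x, y, z in rad. In form: [[fingers, x, y, z, rx, ry, rz], ...]. A call has 1 to 8 rows; each row is the pose to reach, as a shift and turn from the pose commanded when the call began, along the tool's axes at that moment; what a row does not reach only later rows make up. A row lasts 1/12 s, in which the tool goes at most 41.7 mm and 7.16 degrees, less where a joint would pass 70% of its speed; a pose out of reach is approached as far as the arm can. A call with a gripper value outside its range is refused whole. The fingers move at their own pace and stop on an object; the grip force is fixed at half the most. Time passes only in rows, so rows that repeat a pose let the fingers close. It gives the time, the measured TCP pose, the force, the opening and the grip force at its end, in the units of the state.
- bot.sense(): the state, without advancing time (a new reading comes with each control period).
- bot.get_image(name): name is "scene" or "top"; returns the picture (420x560x3 uint8, blue, green, red); there is no depth.
- bot.camera_info(name): a dict with "fx", "fy", "cx", "cy" (pixels), "k1" (the pictures are not rectified: a ray, as slopes to the right and down, at radius r is drawn at 1 + k1 r^2 times it, then the intrinsics apply), "R" (3x3) and "t" (3): a world point X has camera coordinates R X + t. Camera axes: x right, y down, z forward; pixel columns grow to the right and rows downward; lengths in m; the calibration is good to about 2 mm. A picture is of the moment at which its call begins. camera_info takes no time and is no camera call.
- bot.close_job(): hands the job in; it is judged then, once.
The state is a dict: "clock": time; "joint_positions": joint angles; "joint_velocities": joint speeds; "effort": joint torques, N m; "tool_pos": TCP position; "tcp_rot": TCP orientation; "force": force on the tool from outside, world axes, zero at the start; "ft_torque": the same for the moment, N m; "gripper_width": opening from 0.0 (shut) to 1.0 (fully open); "finger_force": force on a finger pad.
Only numpy, scipy, OpenCV 4.12 (cv2) and the standard library are available. Lean on these libraries where they do the work, as an engineer would, in place of code of your own. Each camera call takes 0.05 s, during which the arm holds its last target. There are 200 camera calls.

TASK

Two small turntables stand on the pottery bench. Take the upright bar on the hub of the one that carries a spring pin near its rim and turn it clockwise, seen from above, until you feel the resistance give way and the pin drops into the notch hidden underneath; then let go and leave it locked there. Do not turn the plain turntable with the round hub, and leave the clay pomegranate where it stands.

Things in the scene. Friction and masses are not known exactly. Their poses are not given: they have to be found in the camera images.
- hub_bar (a point): upright grip bar on the index turntable's hub: 52 mm long, 16 thick, top 58 above the plate. Point: on the vertical turning axis, 26 mm above the plate; x along the bar towards the pin, z up. Plaster plate 170 mm wide, top 66 mm above bench; boss 40 wide, 6 high at the bar's foot. Notch 0.4 to 1.4 rad clockwise of the start, its mouth 0.19 rad either side of its middle; a stop 0.6 rad beyond it
- index_pin (a joint): drop of the index turntable's spring pin, m: 0 riding, 0.008 fully in the notch. Head 20 mm wide, on the plate 58 mm from the axis, top 28 mm above it, 12 mm over its collar (4 when down). Turning is light (0.1 N m); entering the notch the torque dips and reverses, then rises sharply. Turn at about 0.2 rad/s and stop there; let go with the pin well down, it stays. If overrun, turn back
- plain_wheel (a joint): angle in rad of the plain turntable, a bystander that turns freely: plate 190 mm wide, top 56 mm above the bench, with a round hub 44 mm wide and 30 mm high and no pin; it stands beside the index turntable on the other half of the bench, axes at least 240 mm apart
- pot_centre (a point): centre, half-way up, of the loose grey clay pomegranate pot, 86 mm wide and 97 mm high with its crown, on the far side of the bench; the point is 42 mm above its underside
There are look-alikes about, which are no part of the job. Leave any orange, red or yellow look-alike of the part that bears hub_bar alone.

How it is judged (in metres and radians):
At the end, for the whole second after the job is handed in: the index turntable's spring pin has dropped more than 5 mm into its notch and stays down (value of joint index_pin above 0.005 m); the robot touches nothing.
It fails at once if the plain turntable is turned more than 0.2 rad (value of joint plain_wheel above 0.2 rad or value of joint plain_wheel below -0.2 rad).
It fails at once if the clay pomegranate is moved more than 20 mm (distance of pot_centre from where it was at the start of the episode above 0.02 m).
It also fails if it takes over 51 s, if anything falls off the work surface, if the arm or the gripper's body presses on something with over 40 N, if the wrist force passes 120 N, or if a joint passes its speed limit or range.

## Working session

There is one attempt and no reset: what is moved stays moved. The work goes in short steps, Python scripts to look and compute and a tool call to move; the robot and the scene stay as the last step left them, time stands still between calls to the robot, and variables do not carry over. Pictures are saved under pics/ and viewed, at most 10 in all, crops included, and the job is handed in when it is done.

Besides the shell and the picture viewer there is one more tool, called by a JSON object that holds its "api" and its "payload". send_rows: Moves the arm, as the interface text tells. Its arguments: {"type":"object","properties":{"plan":{"type":"array"}},"required":["plan"]}

```bash
mkdir -p pics; python3 - <<'E'
from plant import bot
import cv2,numpy as np
for n in("scene","top"):
    cv2.imwrite(f"pics/{n}0.png",bot.get_image(n)); i=bot.camera_info(n); print(n,i, -np.array(i["R"]).T@np.array(i["t"]))
print(bot.sense())
E
```

```text
scene {'fx': 402.8124980193562, 'fy': 402.8124980193562, 'cx': 273.2380058469484, 'cy': 211.8256995755255, 'k1': 0.016204155399663547, 'R': array([[-0.83969715,  0.54301191,  0.00683831],
       [ 0.4357009 ,  0.68116417, -0.58837071],
       [-0.32415032, -0.49107375, -0.80856239]]), 't': array([ 0.46761364, -0.12967906,  1.15213648])} [0.82262053 0.40019693 0.85207718]
top {'fx': 451.32090065602773, 'fy': 451.32090065602773, 'cx': 286.8598704827228, 'cy': 217.4294272066233, 'k1': -0.011956205140360691, 'R': array([[ 0.01775308, -0.99980312, -0.00886248],
       [-0.98619829, -0.01605078, -0.16478866],
       [ 0.16461397,  0.01166567, -0.98628908]]), 't': array([-0.10401814,  0.5101807 ,  1.18149779])} [ 0.31049494 -0.10959183  1.24844851]
{'clock': 0.1, 'joint_positions': array([6.84904582e+01, 1.48477664e+01, 1.19408944e+00, 7.64137791e+01,
       7.11051770e-04, 8.12554254e+01]), 'joint_velocities': array([ 0.00752391, -0.17028298,  0.07371055,  0.026561  ,  0.03410327,
        0.11930671]), 'effort': array([ 4.86363773e-03, -5.56697381e+01,  3.45068371e+01,  1.16617786e-02,
       -1.83848301e-04, -2.57344738e-05]), 'tool_pos': array([0.12145429, 0.5361952 , 0.2447243 ]), 'tcp_rot': array([[-9.75284591e-01,  2.20951963e-01, -4.43221282e-04],
       [ 2.20952325e-01,  9.75284000e-01, -1.09078654e-03],
       [ 1.91255197e-04, -1.16175808e-03, -9.99999307e-01]]), 'force': array([-0.57040512, -1.20946654, -0.0680972 ]), 'ft_torque': array([-0.02391395, -0.01248842,  0.02520421]), 'finger_force': 0.0, 'gripper_width': 1.0001549593029422}
```

View pics/scene0.png

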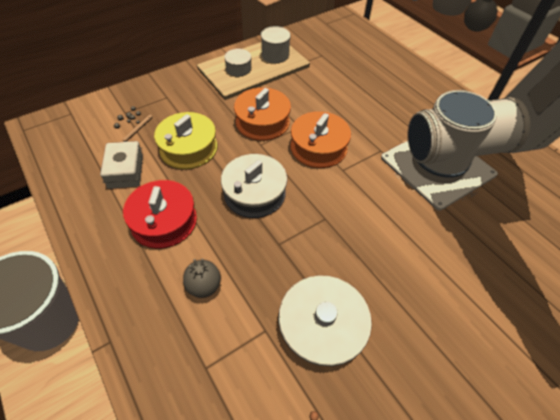

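View pics/top0.png

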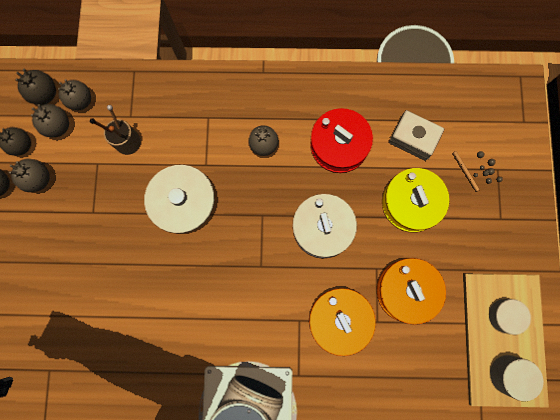

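The cream turntable with the pin is at scene (254,183) / top (325,225), with its pin at scene (238,187) / top (320,203). The plain wheel is at top (180,198) and the pot at top (263,141). I'll enlarge crops of the target.

```bash
cat > h.py <<'E'
from plant import bot
import cv2,numpy as np
def cam(n):
    i=bot.camera_info(n); return i,np.array(i["R"]),np.array(i["t"])
def ray(n,u,v):
    i,R,t=cam(n); d=np.array([(u-i["cx"])/i["fx"],(v-i["cy"])/i["fy"]]); s=d.copy()
    for _ in range(10): s=d/(1+i["k1"]*(s@s))
    w=R.T@np.array([*s,1]); return -R.T@t,w/np.linalg.norm(w)
def plane(n,u,v,z):
    c,w=ray(n,u,v); return c+w*(z-c[2])/w[2]
def tri(a,b):
    c1,w1=ray("scene",*a); c2,w2=ray("top",*b)
    k=np.linalg.lstsq(np.c_[w1,-w2],c2-c1,rcond=None)[0]
    p,q=c1+k[0]*w1,c2+k[1]*w2; return (p+q)/2,np.linalg.norm(p-q)
E
python3 - <<'E'
import cv2,numpy as np
a=cv2.imread("pics/scene0.png")[140:225,205:305]; b=cv2.imread("pics/top0.png")[180:265,275:375]
im=np.hstack([cv2.resize(a,None,fx=4,fy=4,interpolation=cv2.INTER_CUBIC),cv2.resize(b,None,fx=4,fy=4,interpolation=cv2.INTER_CUBIC)])
cv2.imwrite("pics/crop.png",im)
E
```

```text
(no output)
```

View pics/crop.png

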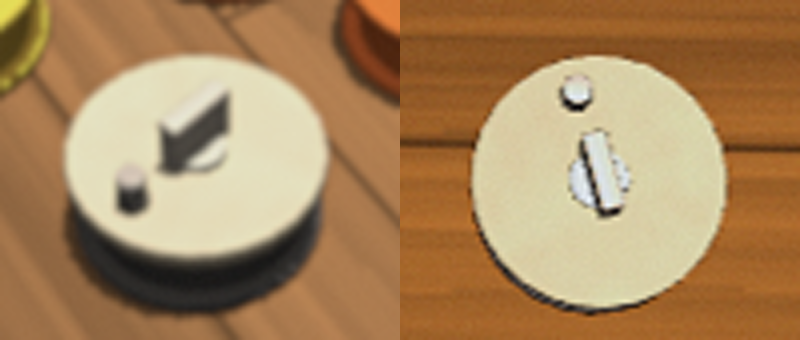

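```bash
python3 - <<'E'
from h import *
E={}
for n,p in(("scene",(225,195)),("top",(305,240))):
    im=cv2.imread(f"pics/{n}0.png"); h=cv2.cvtColor(im,cv2.COLOR_BGR2HSV)
    x,y=p; print(n,h[y,x])
    m=((h[...,2]>150)&(h[...,1]<90)).astype(np.uint8)
    k,l=cv2.connectedComponents(m); m=(l==l[y,x]).astype(np.uint8)
    c=max(cv2.findContours(m,0,1)[0],key=cv2.contourArea); E[n]=cv2.fitEllipse(cv2.convexHull(c)); print(E[n])
    # metric circle on z=.066
    q=np.array([plane(n,*r[0],.066)[:2] for r in cv2.convexHull(c)],np.float32); print("circle fit",cv2.fitEllipse(q))
print("plate",tri(E["scene"][0],E["top"][0]))
A=lambda x,y:(205+(x+.5)/4-.5,140+(y+.5)/4-.5); B=lambda x,y:(275+(x-399.5)/4-.5,180+(y+.5)/4-.5)
a,b=tri(A(171,129),B(594,134)),tri(A(222,92),B(609,209)); print("bar",a,b,(a[0]+b[0])/2,np.linalg.norm(a[0]-b[0]))
d=a[0]-b[0]; print("ang bar",np.degrees(np.arctan2(d[1],d[0])))
p=tri(A(131,177),B(576,89)); print("pin",p)
for nm,z in(("a",(594,134)),("b",(609,209))): print(plane("top",*B(*z),.124))
E
```

```text
scene [20 33 47]Traceback (most recent call last):
  File "<stdin>", line 8, in <module>
cv2.error: OpenCV(4.12.0) /io/opencv/modules/imgproc/src/shapedescr.cpp:361: error: (-201:Incorrect size of input array) There should be at least 5 points to fit the ellipse in function 'fitEllipseNoDirect'
```

```bash
python3 - <<'E'
from h import *
E={}
for n,p in(("scene",(255,197)),("top",(305,240))):
    im=cv2.imread(f"pics/{n}0.png"); h=cv2.cvtColor(im,cv2.COLOR_BGR2HSV)
    x,y=p; print(n,h[y,x])
    m=((h[...,2]>130)&(h[...,1]<95)).astype(np.uint8)
    k,l=cv2.connectedComponents(m); m=(l==l[y,x]).astype(np.uint8)
    c=max(cv2.findContours(m,0,1)[0],key=cv2.contourArea); E[n]=cv2.fitEllipse(cv2.convexHull(c)); print(E[n])
    q=np.array([plane(n,*r[0],.066)[:2] for r in cv2.convexHull(c)],np.float32); print("circle fit",cv2.fitEllipse(q))
print("plate",tri(E["scene"][0],E["top"][0]))
A=lambda x,y:(205+(x+.5)/4-.5,140+(y+.5)/4-.5); B=lambda x,y:(275+(x-399.5)/4-.5,180+(y+.5)/4-.5)
a,b=tri(A(171,129),B(594,134)),tri(A(222,92),B(609,209)); print("bar",a,b,(a[0]+b[0])/2,np.linalg.norm(a[0]-b[0]))
d=a[0]-b[0]; print("ang bar",np.degrees(np.arctan2(d[1],d[0])))
p=tri(A(131,177),B(576,89)); print("pin",p)
for nm,z in(("a",(594,134)),("b",(609,209))): print(plane("top",*B(*z),.124))
E
```

```text
scene [ 24  48 228]
((253.52340698242188, 178.64942932128906), (50.74592971801758, 66.65663146972656), 87.90687561035156)
circle fit ((0.4906289577484131, -0.1963573843240738), (0.17095988988876343, 0.17181900143623352), 161.32632446289062)
top [ 26  58 217]
((324.2218322753906, 224.9794921875), (62.45918655395508, 63.56267547607422), 102.82609558105469)
circle fit ((0.49015843868255615, -0.19481633603572845), (0.16717684268951416, 0.16822300851345062), 24.599271774291992)
plate (array([ 0.49049414, -0.19569579,  0.06148405]), np.float64(0.0015725613371698004))
bar (array([ 0.51275055, -0.18829864,  0.10856167]), np.float64(0.001749191584288721)) (array([ 0.46660403, -0.19969372,  0.10415322]), np.float64(0.0022594205321791886)) [ 0.48967729 -0.19399618  0.10635745] 0.047736606604965454
ang bar 13.870703953257461
pin (array([ 0.54618493, -0.17841324,  0.09366656]), np.float64(0.0012137619408356046))
[ 0.51069316 -0.18778398  0.124     ]
[ 0.46303428 -0.19741105  0.124     ]
```

{"api": "send_rows", "payload": {"plan": [[8.5,-28,-16.9,0,0,0,-0.47],[8.5,-28,-16.9,0,0,0,-0.47],[8.5,-28,-16.9,0,0,0,-0.47],[8.5,-28,-16.9,0,0,0,-0.47],[8.5,-28,-16.9,0,0,0,-0.47],[8.5,-28,-16.9,0,0,0,-0.47],[8.5,-28,-16.9,0,0,0,-0.47],[8.5,-28,-16.9,0,0,0,-0.47]]}}

```text
clock: 0.77
tool_pos: [0.3505, 0.3153, 0.2452]
tcp_rot: [[-0.97, -0.245, -0.0], [-0.245, 0.97, -0.0], [0.0, -0.0, -1.0]]
force: [1.8, 0.7, 0.4]
gripper_width: 0.996
finger_force: 0.0
```

```bash
cat > g.py <<'E'
from plant import bot
import numpy as np,sys
s=bot.sense(); R=np.array(s["tcp_rot"]); p=np.array(s["tool_pos"])
print(s["clock"],p.round(4),"yaw x",np.degrees(np.arctan2(R[1,0],R[0,0])).round(1),s["joint_positions"].round(1),"F",s["force"].round(1),s["ft_torque"].round(3),s["gripper_width"],s["finger_force"])
if len(sys.argv)>3: print("shift cm",(R.T@(np.array(sys.argv[1:4],float)-p)*100).round(2))
E
python3 g.py 0.490 -0.1955 0.2
```

```text
0.7667 [0.3505 0.3153 0.2452] yaw x -165.8 [31.8  7.1 -8.6 74.2  0.  17.6] F [1.8 0.7 0.4] [ 0.018 -0.052 -0.016] 0.9955961636521611 0.0
shift cm [ -1.   -52.94   4.52]
```

{"api": "send_rows", "payload": {"plan": [[8.5,-0.5,-30,0,0,0,0],[8.5,-0.5,-30,0,0,0,0],[8.5,-0.5,-30,0,0,0,0],[8.5,-0.5,-30,0,0,0,0],[8.5,-0.5,-30,0,0,0,0],[8.5,-0.5,-30,0,0,0,0],[8.5,-0.5,-30,0,0,0,0],[8.5,-0.5,-30,0,0,0,0]]}}

```text
clock: 1.43
tool_pos: [0.4291, 0.0226, 0.245]
tcp_rot: [[-0.971, -0.24, 0.0], [-0.24, 0.971, -0.001], [0.0, -0.001, -1.0]]
force: [-1.4, -0.1, 0.3]
gripper_width: 0.992
finger_force: 0.0
```

```bash
python3 g.py 0.490 -0.1955 0.2
```

```text
1.4333 [0.4291 0.0226 0.245 ] yaw x -166.1 [ -8.2   3.  -13.3  73.6  -0.1 -22.1] F [-1.4 -0.1  0.3] [ 0.007 -0.013  0.002] 0.9920955480664504 0.0
shift cm [ -0.67 -22.63   4.53]
```

{"api": "send_rows", "payload": {"plan": [[8.5,-0.7,-22.5,0,0,0,0],[8.5,-0.7,-22.5,0,0,0,0],[8.5,-0.7,-22.5,0,0,0,0],[8.5,-0.7,-22.5,0,0,0,0],[8.5,-0.7,-22.5,0,0,0,0],[8.5,-0.7,-22.5,0,0,0,0],[8.5,-0.7,-22.5,0,0,0,0],[8.5,-0.7,-22.5,0,0,0,0]]}}

```text
clock: 2.1
tool_pos: [0.4896, -0.1893, 0.2445]
tcp_rot: [[-0.97, -0.243, -0.002], [-0.243, 0.97, 0.001], [0.001, 0.002, -1.0]]
force: [-0.3, -0.0, 0.1]
gripper_width: 0.994
finger_force: 0.0
```

```bash
python3 g.py 0.490 -0.1955 0.16; python3 - <<'E'
from h import *
a=bot.get_image("scene")[115:225,195:325]; b=bot.get_image("top")[160:270,265:395]
cv2.imwrite("pics/above.png",np.hstack([cv2.resize(q,None,fx=3,fy=3,interpolation=2) for q in(a,b)]))
E
```

```text
2.1 [ 0.4896 -0.1893  0.2445] yaw x -165.9 [-30.3  12.4  -2.1  75.6   0.  -44.4] F [-0.3 -0.   0.1] [ 0.063 -0.006  0.009] 0.9937597115909529 0.0
shift cm [ 0.1  -0.62  8.45]
```

View pics/above.png

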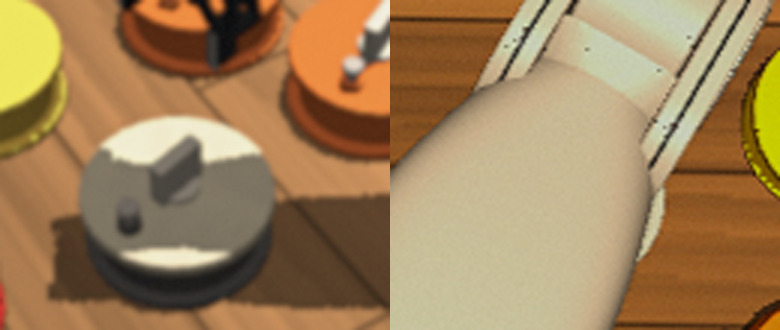

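The scene view shows the gripper hovering and the bar in its shadow at crop (175,170). In the top view the arm hides the bar.

{"api": "send_rows", "payload": {"plan": [[8.5,0,-0.3,0,0,0,0],[8.5,0,-0.4,2.5,0,0,0],[8.5,0,-0.4,5,0,0,0],[8.5,0,-0.4,7,0,0,0],[8.5,0,-0.4,8.4,0,0,0],[8.5,0,-0.4,8.4,0,0,0],[8.5,0,-0.4,8.4,0,0,0]]}}

```text
clock: 2.78
tool_pos: [0.4906, -0.192, 0.1615]
tcp_rot: [[-0.969, -0.246, -0.001], [-0.246, 0.969, 0.0], [0.0, 0.0, -1.0]]
force: [0.5, -0.2, 0.6]
gripper_width: 0.996
finger_force: 0.0
```

```bash
python3 g.py 0.490 -0.1955 0.098
```

```text
2.7833 [ 0.4906 -0.192   0.1615] yaw x -165.8 [-30.5  14.8 -11.2  64.    0.  -44.7] F [ 0.5 -0.2  0.6] [ 0.017 -0.011 -0.018] 0.9956602730191121 0.0
shift cm [ 0.14 -0.33  6.35]
```

{"api": "send_rows", "payload": {"plan": [[8.5,0.1,-0.3,1.5,0,0,0],[8.5,0.1,-0.3,3,0,0,0],[8.5,0.1,-0.3,4.5,0,0,0],[8.5,0.1,-0.3,5.5,0,0,0],[8.5,0.1,-0.3,6.2,0,0,0],[8.5,0.1,-0.3,6.2,0,0,0],[8.5,0.1,-0.3,6.2,0,0,0]]}}

```text
clock: 3.37
tool_pos: [0.4908, -0.1961, 0.0999]
tcp_rot: [[-0.97, -0.245, 0.0], [-0.245, 0.97, -0.0], [-0.0, -0.0, -1.0]]
force: [-0.2, 0.8, 0.4]
gripper_width: 0.995
finger_force: 0.0
```

```bash
python3 g.py 0.490 -0.1955 0.098; python3 - <<'E'
from h import *
a=bot.get_image("scene")[95:225,185:335]
cv2.imwrite("pics/down.png",cv2.resize(a,None,fx=4,fy=4,interpolation=2))
E
```

```text
3.3667 [ 0.4908 -0.1961  0.0999] yaw x -165.8 [-30.9  17.6 -17.   55.3   0.  -45.1] F [-0.2  0.8  0.4] [ 0.021  0.01  -0.021] 0.9953997142911136 0.0
shift cm [0.07 0.08 0.19]
```

View pics/down.png

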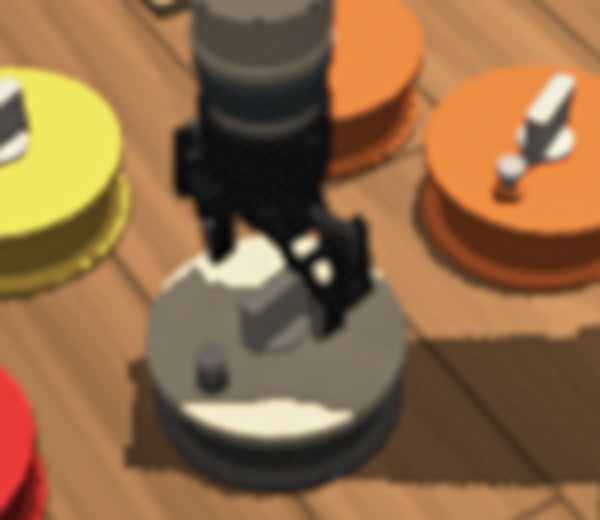

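The open fingers straddle the bar, at about (280,310), with the tips above the plate and nothing touching. Closing.

{"api": "send_rows", "payload": {"plan": [[4,0,0,0,0,0,0],[3,0,0,0,0,0,0],[2,0,0,0,0,0,0],[1,0,0,0,0,0,0],[0,0,0,0,0,0,0],[0,0,0,0,0,0,0],[0,0,0,0,0,0,0],[0,0,0,0,0,0,0]]}}

```text
clock: 4.08
tool_pos: [0.4904, -0.1957, 0.0996]
tcp_rot: [[-0.97, -0.245, 0.0], [-0.245, 0.97, 0.001], [-0.0, 0.001, -1.0]]
force: [-1.2, 3.7, 5.3]
gripper_width: 0.174
finger_force: 59.9
```

```bash
python3 g.py 0.490 -0.1955 0.098
```

```text
4.0833 [ 0.4904 -0.1957  0.0996] yaw x -165.8 [-30.9  17.6 -17.1  55.3   0.  -45.1] F [-1.2  3.7  5.3] [0.663 0.289 0.013] 0.1744592572297463 59.94899332523346
shift cm [0.04 0.03 0.16]
```

{"api": "send_rows", "payload": {"plan": [[0,0,0,0,0,0,0.017],[0,0,0,0,0,0,0.034],[0,0,0,0,0,0,0.05],[0,0,0,0,0,0,0.067],[0,0,0,0,0,0,0.084],[0,0,0,0,0,0,0.1],[0,0,0,0,0,0,0.117],[0,0,0,0,0,0,0.134]]}}

```text
clock: 4.75
tool_pos: [0.4904, -0.1957, 0.0996]
tcp_rot: [[-0.994, -0.113, 0.0], [-0.113, 0.994, 0.001], [-0.0, 0.001, -1.0]]
force: [-0.1, 3.5, 4.7]
gripper_width: 0.174
finger_force: 60.1
```

```bash
python3 g.py
```

```text
4.75 [ 0.4904 -0.1957  0.0996] yaw x -173.5 [-30.9  17.6 -17.1  55.3   0.  -37.3] F [-0.1  3.5  4.7] [0.647 0.319 0.068] 0.1740657315140221 60.072800517082214
```

{"api": "send_rows", "payload": {"plan": [[0,0,0,0,0,0,0.017],[0,0,0,0,0,0,0.034],[0,0,0,0,0,0,0.05],[0,0,0,0,0,0,0.067],[0,0,0,0,0,0,0.084],[0,0,0,0,0,0,0.1]]}}

```text
clock: 5.25
tool_pos: [0.4905, -0.1956, 0.0996]
tcp_rot: [[-1.0, -0.013, 0.0], [-0.013, 1.0, 0.001], [-0.0, 0.001, -1.0]]
force: [-1.9, 3.2, 5.3]
gripper_width: 0.173
finger_force: 60.0
```

```bash
python3 g.py
```

```text
5.25 [ 0.4905 -0.1956  0.0996] yaw x -179.3 [-30.9  17.6 -17.1  55.3   0.  -31.6] F [-1.9  3.2  5.3] [0.67  0.237 0.106] 0.17329415093073933 60.04956901073456
```

{"api": "send_rows", "payload": {"plan": [[0,0,0,0,0,0,0.017],[0,0,0,0,0,0,0.034],[0,0,0,0,0,0,0.05],[0,0,0,0,0,0,0.067],[0,0,0,0,0,0,0.084],[0,0,0,0,0,0,0.1]]}}

```text
clock: 5.75
tool_pos: [0.4905, -0.1957, 0.0996]
tcp_rot: [[-0.996, 0.087, 0.0], [0.087, 0.996, 0.001], [-0.0, 0.001, -1.0]]
force: [-1.8, 2.6, 4.8]
gripper_width: 0.178
finger_force: 60.2
```

```bash
python3 g.py
```

```text
5.75 [ 0.4905 -0.1957  0.0996] yaw x 175.0 [-30.9  17.6 -17.1  55.3   0.  -25.9] F [-1.8  2.6  4.8] [0.683 0.254 0.14 ] 0.17782753035905965 60.1647162437439
```

{"api": "send_rows", "payload": {"plan": [[0,0,0,0,0,0,0.017],[0,0,0,0,0,0,0.034],[0,0,0,0,0,0,0.05],[0,0,0,0,0,0,0.067],[0,0,0,0,0,0,0.084]]}}

```text
clock: 6.17
tool_pos: [0.4905, -0.1956, 0.0996]
tcp_rot: [[-0.985, 0.17, 0.0], [0.17, 0.985, 0.001], [-0.0, 0.001, -1.0]]
force: [-0.8, 3.4, 5.3]
gripper_width: 0.175
finger_force: 60.1
```

```bash
python3 g.py
```

```text
6.1667 [ 0.4905 -0.1956  0.0996] yaw x 170.2 [-30.9  17.6 -17.1  55.3   0.  -21.1] F [-0.8  3.4  5.3] [0.699 0.303 0.116] 0.17487689470045506 60.057000517845154
```

Turned 0.42 rad so far and the torque is still the riding 0.11–0.14 N m.

{"api": "send_rows", "payload": {"plan": [[0,0,0,0,0,0,0.017],[0,0,0,0,0,0,0.034],[0,0,0,0,0,0,0.05],[0,0,0,0,0,0,0.067],[0,0,0,0,0,0,0.084]]}}

```text
clock: 6.58
tool_pos: [0.4904, -0.1956, 0.0996]
tcp_rot: [[-0.968, 0.252, 0.0], [0.252, 0.968, 0.001], [0.0, 0.001, -1.0]]
force: [-0.9, 3.8, 6.3]
gripper_width: 0.174
finger_force: 60.1
```

```bash
python3 g.py
```

```text
6.5833 [ 0.4904 -0.1956  0.0996] yaw x 165.4 [-30.9  17.6 -17.1  55.3   0.  -16.3] F [-0.9  3.8  6.3] [0.739 0.29  0.118] 0.1744491830536429 60.07318139076233
```

{"api": "send_rows", "payload": {"plan": [[0,0,0,0,0,0,0.017],[0,0,0,0,0,0,0.034],[0,0,0,0,0,0,0.05],[0,0,0,0,0,0,0.067],[0,0,0,0,0,0,0.084]]}}

```text
clock: 7.0
tool_pos: [0.4904, -0.1956, 0.0996]
tcp_rot: [[-0.943, 0.333, 0.0], [0.333, 0.943, 0.001], [0.0, 0.001, -1.0]]
force: [-1.4, 3.7, 5.6]
gripper_width: 0.176
finger_force: 60.2
```

```bash
python3 g.py
```

```text
7.0 [ 0.4904 -0.1956  0.0996] yaw x 160.6 [-30.9  17.6 -17.1  55.3   0.  -11.4] F [-1.4  3.7  5.6] [0.658 0.258 0.19 ] 0.17560581923921986 60.213913321495056
```

{"api": "send_rows", "payload": {"plan": [[0,0,0,0,0,0,0.017],[0,0,0,0,0,0,0.034],[0,0,0,0,0,0,0.05]]}}

```text
clock: 7.25
tool_pos: [0.4905, -0.1956, 0.0996]
tcp_rot: [[-0.925, 0.379, 0.0], [0.379, 0.925, 0.001], [0.0, 0.001, -1.0]]
force: [-1.4, 3.6, 6.1]
gripper_width: 0.175
finger_force: 60.1
```

```bash
python3 g.py
```

```text
7.25 [ 0.4905 -0.1956  0.0996] yaw x 157.7 [-30.9  17.6 -17.1  55.3   0.   -8.6] F [-1.4  3.6  6.1] [0.76  0.256 0.117] 0.17548363481076218 60.11454105377197
```

{"api": "send_rows", "payload": {"plan": [[0,0,0,0,0,0,0.017],[0,0,0,0,0,0,0.034],[0,0,0,0,0,0,0.05],[0,0,0,0,0,0,0.067]]}}

```text
clock: 7.58
tool_pos: [0.4905, -0.1956, 0.0996]
tcp_rot: [[-0.898, 0.44, 0.0], [0.44, 0.898, 0.001], [0.0, 0.001, -1.0]]
force: [-1.0, 3.1, 6.0]
gripper_width: 0.174
finger_force: 60.2
```

```bash
python3 g.py
```

```text
7.5833 [ 0.4905 -0.1956  0.0996] yaw x 153.9 [-30.9  17.6 -17.1  55.3   0.   -4.7] F [-1.   3.1  6. ] [0.788 0.299 0.124] 0.17428915724970673 60.17419159412384
```

{"api": "send_rows", "payload": {"plan": [[0,0,0,0,0,0,0.017],[0,0,0,0,0,0,0.034],[0,0,0,0,0,0,0.05],[0,0,0,0,0,0,0.067]]}}

```text
clock: 7.92
tool_pos: [0.4905, -0.1955, 0.0996]
tcp_rot: [[-0.866, 0.499, 0.0], [0.499, 0.866, 0.001], [0.0, 0.001, -1.0]]
force: [-2.2, 4.5, 5.7]
gripper_width: 0.175
finger_force: 60.1
```

```bash
python3 g.py
```

```text
7.9167 [ 0.4905 -0.1955  0.0996] yaw x 150.0 [-30.9  17.6 -17.1  55.3   0.   -0.9] F [-2.2  4.5  5.7] [0.785 0.256 0.167] 0.17467953220156318 60.05529999732971
```

Turned 0.77 rad and the pin is still riding.

{"api": "send_rows", "payload": {"plan": [[0,0,0,0,0,0,0.017],[0,0,0,0,0,0,0.034],[0,0,0,0,0,0,0.05],[0,0,0,0,0,0,0.067]]}}

```text
clock: 8.25
tool_pos: [0.4905, -0.1956, 0.0996]
tcp_rot: [[-0.831, 0.556, 0.0], [0.556, 0.831, 0.001], [0.0, 0.001, -1.0]]
force: [-0.8, 4.2, 4.8]
gripper_width: 0.172
finger_force: 60.1
```

```bash
python3 g.py
```

```text
8.25 [ 0.4905 -0.1956  0.0996] yaw x 146.2 [-30.9  17.6 -17.1  55.3   0.    2.9] F [-0.8  4.2  4.8] [0.754 0.215 0.073] 0.1723397980620423 60.055795311927795
```

{"api": "send_rows", "payload": {"plan": [[0,0,0,0,0,0,0.017],[0,0,0,0,0,0,0.034],[0,0,0,0,0,0,0.05],[0,0,0,0,0,0,0.067]]}}

```text
clock: 8.58
tool_pos: [0.4905, -0.1955, 0.0996]
tcp_rot: [[-0.792, 0.611, 0.0], [0.611, 0.792, 0.001], [0.0, 0.001, -1.0]]
force: [-1.7, 3.5, 5.4]
gripper_width: 0.174
finger_force: 60.1
```

```bash
python3 g.py
```

```text
8.5833 [ 0.4905 -0.1955  0.0996] yaw x 142.4 [-30.9  17.6 -17.1  55.3   0.1   6.8] F [-1.7  3.5  5.4] [0.73  0.221 0.112] 0.17372513017219912 60.09194254875183
```

{"api": "send_rows", "payload": {"plan": [[0,0,0,0,0,0,0.017],[0,0,0,0,0,0,0.034],[0,0,0,0,0,0,0.05],[0,0,0,0,0,0,0.067]]}}

```text
clock: 8.92
tool_pos: [0.4905, -0.1955, 0.0996]
tcp_rot: [[-0.749, 0.663, 0.0], [0.663, 0.749, 0.001], [0.0, 0.001, -1.0]]
force: [-1.6, 3.7, 5.8]
gripper_width: 0.178
finger_force: 60.0
```

```bash
python3 g.py
```

```text
8.9167 [ 0.4905 -0.1955  0.0996] yaw x 138.5 [-30.9  17.6 -17.1  55.3   0.1  10.6] F [-1.6  3.7  5.8] [0.847 0.175 0.002] 0.17760515230094243 59.97159719467163
```

{"api": "send_rows", "payload": {"plan": [[0,0,0,0,0,0,0.017],[0,0,0,0,0,0,0.034],[0,0,0,0,0,0,0.05],[0,0,0,0,0,0,0.067]]}}

```text
clock: 9.25
tool_pos: [0.4905, -0.1956, 0.0996]
tcp_rot: [[-0.703, 0.711, 0.0], [0.711, 0.703, 0.001], [0.0, 0.001, -1.0]]
force: [-0.8, 4.5, 6.1]
gripper_width: 0.175
finger_force: 60.0
```

```bash
python3 g.py
```

```text
9.25 [ 0.4905 -0.1956  0.0996] yaw x 134.7 [-30.9  17.6 -17.1  55.3   0.1  14.5] F [-0.8  4.5  6.1] [ 0.814  0.23  -0.029] 0.17513651234808242 60.01848757266998
```

The torque has dipped and reversed, so the pin is entering the notch. Smaller steps from here.

{"api": "send_rows", "payload": {"plan": [[0,0,0,0,0,0,0.017],[0,0,0,0,0,0,0.034],[0,0,0,0,0,0,0.045]]}}

```text
clock: 9.5
tool_pos: [0.4905, -0.1955, 0.0996]
tcp_rot: [[-0.67, 0.742, 0.0], [0.742, 0.67, 0.001], [0.0, 0.001, -1.0]]
force: [-0.6, 4.2, 5.8]
gripper_width: 0.17
finger_force: 60.0
```

```bash
python3 g.py
```

```text
9.5 [ 0.4905 -0.1955  0.0996] yaw x 132.1 [-30.9  17.6 -17.1  55.3   0.1  17. ] F [-0.6  4.2  5.8] [0.875 0.192 0.017] 0.1701946433658436 60.01399755477905
```

{"api": "send_rows", "payload": {"plan": [[0,0,0,0,0,0,0.017],[0,0,0,0,0,0,0.03]]}}

```text
clock: 9.67
tool_pos: [0.4905, -0.1955, 0.0996]
tcp_rot: [[-0.648, 0.762, 0.0], [0.762, 0.648, 0.001], [0.0, 0.001, -1.0]]
force: [-1.7, 3.9, 5.1]
gripper_width: 0.179
finger_force: 60.2
```

```bash
python3 g.py
```

```text
9.6667 [ 0.4905 -0.1955  0.0996] yaw x 130.4 [-30.9  17.6 -17.1  55.3   0.1  18.8] F [-1.7  3.9  5.1] [0.829 0.15  0.179] 0.17881522370119243 60.166929960250854
```

{"api": "send_rows", "payload": {"plan": [[0,0,0,0,0,0,0.015],[0,0,0,0,0,0,0.025]]}}

```text
clock: 9.83
tool_pos: [0.4905, -0.1955, 0.0996]
tcp_rot: [[-0.629, 0.778, 0.0], [0.778, 0.629, 0.001], [0.0, 0.001, -1.0]]
force: [-0.9, 4.8, 4.4]
gripper_width: 0.167
finger_force: 60.3
```

```bash
python3 g.py
```

```text
9.8333 [ 0.4905 -0.1955  0.0996] yaw x 128.9 [-30.9  17.6 -17.1  55.3   0.1  20.2] F [-0.9  4.8  4.4] [0.811 0.223 0.205] 0.16651337385686113 60.269173979759216
```

{"api": "send_rows", "payload": {"plan": [[0,0,0,0,0,0,0],[0,0,0,0,0,0,0],[0,0,0,0,0,0,0]]}}

```text
clock: 10.08
tool_pos: [0.4905, -0.1955, 0.0996]
tcp_rot: [[-0.629, 0.777, 0.0], [0.777, 0.629, 0.001], [0.001, 0.001, -1.0]]
force: [-0.6, 4.6, 5.5]
gripper_width: 0.175
finger_force: 59.9
```

```bash
python3 g.py; python3 - <<'E'
from h import *
a=bot.get_image("scene")[125:225,195:325];b=bot.get_image("top")[170:270,265:395]
cv2.imwrite("pics/n1.png",np.hstack([cv2.resize(q,None,fx=3,fy=3,interpolation=2) for q in(a,b)]))
E
```

```text
10.0833 [ 0.4905 -0.1955  0.0996] yaw x 129.0 [-30.9  17.6 -17.1  55.3   0.1  20.1] F [-0.6  4.6  5.5] [ 0.88   0.201 -0.018] 0.17513917746101718 59.927626848220825
```

View pics/n1.png

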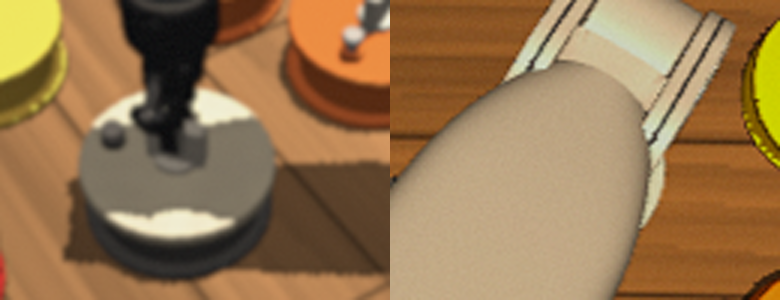

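The pin head, at scene crop (113,132), now looks short on its collar. I'll confirm by feeling for the sharp rise in torque.

{"api": "send_rows", "payload": {"plan": [[0,0,0,0,0,0,0.015],[0,0,0,0,0,0,0.03]]}}

```text
clock: 10.35
tool_pos: [0.4905, -0.1955, 0.0996]
tcp_rot: [[-0.606, 0.796, 0.0], [0.796, 0.606, 0.001], [0.001, 0.001, -1.0]]
force: [-1.7, 4.4, 5.0]
gripper_width: 0.178
finger_force: 62.8
```

```bash
python3 g.py
```

```text
10.35 [ 0.4905 -0.1955  0.0996] yaw x 127.3 [-30.9  17.6 -17.1  55.3   0.   21.9] F [-1.7  4.4  5. ] [0.758 0.274 0.766] 0.17790315050113056 62.77229189872742
```

The torque jumped to 0.77 N m, so the pin has met the far side of the notch. Backing off to the neutral point.

{"api": "send_rows", "payload": {"plan": [[0,0,0,0,0,0,-0.015],[0,0,0,0,0,0,-0.035],[0,0,0,0,0,0,-0.035],[0,0,0,0,0,0,-0.035]]}}

```text
clock: 10.68
tool_pos: [0.4905, -0.1955, 0.0996]
tcp_rot: [[-0.633, 0.774, 0.0], [0.774, 0.633, 0.001], [0.001, 0.001, -1.0]]
force: [-1.7, 4.8, 5.7]
gripper_width: 0.173
finger_force: 60.1
```

```bash
python3 g.py
```

```text
10.6833 [ 0.4905 -0.1955  0.0996] yaw x 129.3 [-30.9  17.6 -17.1  55.3   0.1  19.8] F [-1.7  4.8  5.7] [0.822 0.18  0.112] 0.1731217993294936 60.10300397872925
```

{"api": "send_rows", "payload": {"plan": [[1.7,0,0,0,0,0,0],[2.5,0,0,0,0,0,0],[4,0,0,0,0,0,0],[5.5,0,0,0,0,0,0],[6.5,0,0,0,0,0,0],[6.5,0,0,0,0,0,0],[6.5,0,0,0,0,0,0]]}}

```text
clock: 11.27
tool_pos: [0.4905, -0.1962, 0.0993]
tcp_rot: [[-0.633, 0.774, -0.0], [0.774, 0.633, -0.0], [-0.0, -0.0, -1.0]]
force: [-0.1, -0.2, 1.3]
gripper_width: 0.76
finger_force: 0.0
```

```bash
python3 g.py
```

```text
11.2667 [ 0.4905 -0.1962  0.0993] yaw x 129.2 [-30.9  17.7 -17.1  55.3  -0.   19.9] F [-0.1 -0.2  1.3] [-0.01   0.02   0.006] 0.7598304444410683 0.0
```

{"api": "send_rows", "payload": {"plan": [[6.5,0,0,-2,0,0,0],[6.5,0,0,-4,0,0,0],[6.5,0,0,-7,0,0,0],[6.5,0,0,-10,0,0,0],[6.5,0,0,-13,0,0,0],[6.5,0,0,-15,0,0,0],[6.5,0,0,-15,0,0,0],[6.5,0,0,-15,0,0,0]]}}

```text
clock: 11.93
tool_pos: [0.4909, -0.1963, 0.2501]
tcp_rot: [[-0.633, 0.774, 0.002], [0.774, 0.633, -0.001], [-0.002, 0.001, -1.0]]
force: [1.1, -0.1, -1.0]
gripper_width: 0.756
finger_force: 0.0
```

{"api": "send_rows", "payload": {"plan": [[6.5,16,16,0,0,0,0],[6.5,16,16,0,0,0,0],[6.5,16,16,0,0,0,0],[6.5,16,16,0,0,0,0],[6.5,16,16,0,0,0,0],[6.5,16,16,0,0,0,0],[6.5,16,16,0,0,0,0],[6.5,16,16,0,0,0,0]]}}

```text
clock: 12.6
tool_pos: [0.5127, 0.0301, 0.2479]
tcp_rot: [[-0.635, 0.773, -0.002], [0.773, 0.635, 0.0], [0.001, -0.002, -1.0]]
force: [0.1, -1.0, 0.2]
gripper_width: 0.759
finger_force: 0.0
```

```bash
python3 g.py; python3 - <<'E'
from h import *
S=bot.get_image("scene");T=bot.get_image("top");cv2.imwrite("pics/S.png",S);cv2.imwrite("pics/T.png",T)
a=S[130:230,200:300];b=T[175:275,275:375]
cv2.imwrite("pics/fin.png",np.hstack([cv2.resize(q,None,fx=4,fy=4,interpolation=2) for q in(a,b)]))
E
```

```text
12.6 [0.5127 0.0301 0.2479] yaw x 129.4 [-6.  11.3 -3.1 75.7 -0.  44.6] F [ 0.1 -1.   0.2] [-0.033 -0.018  0.027] 0.759063156438562 0.0
```

View pics/fin.png

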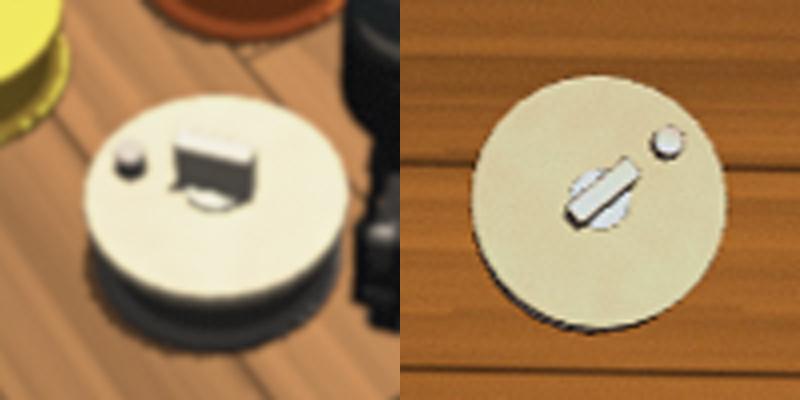

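The pin now sits lower on the plate, with its head at crop (130,151) in scene and (668,139) in top. I'll check its height by triangulation.

```bash
python3 - <<'E'
from h import *
A=lambda x,y:(200+(x+.5)/4-.5,130+(y+.5)/4-.5); B=lambda x,y:(275+(x-399.5)/4-.5,175+(y+.5)/4-.5)
print(tri(A(130,151),B(668,139)))
ax=np.array([.4905,-.1955])
for z in(.086,.094):
    for n,q in(("scene",A(130,151)),("top",B(668,139))):
        d=plane(n,*q,z)[:2]-ax; print(z,n,np.linalg.norm(d).round(4),np.degrees(np.arctan2(d[1],d[0])).round(1))
E
```

```text
(array([ 0.52806519, -0.23868666,  0.08699355]), np.float64(0.00010504300798774319))
0.086 scene 0.0577 -49.8
0.086 top 0.0574 -48.9
0.094 scene 0.055 -42.8
0.094 top 0.0557 -49.5
```

The pin head is at z 0.087, down from 0.094 at the start. Both views agree on the dropped height, with a radius of 57.5 mm against the stated 58 mm.

```bash
python3 -c "
from plant import bot
print(bot.close_job())"
```

```text
the job is handed in; nothing more can be done
None
```

The index turntable is turned about 1.1 rad clockwise and left locked with its pin down about 7 mm by camera measurement; the gripper has let go and is clear, neither the plain wheel nor the pot was approached, and the job is handed in (no verdict came back).

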